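# Load the flaring die and balance the pressure flap

## Robot

A 6-joint arm with a two-finger parallel gripper is mounted at the origin on the work surface. World frame = base frame: x ahead of the robot, y to its left, z up, the work surface at z = 0. Lengths are in m, angles in rad, forces in N, time in s.
With the tool pointing down it reaches from about 0.275 to 0.825 m from the base axis. Payload 4.9 kg.
Tool frame: the origin (TCP) lies midway between the tips of the shut fingers; the grasp point (between the pads) lies 19 mm behind it; z points along the fingers, y is the direction in which the jaws open and shut (so a half turn about z gives the same grasp; the last joint's range is limited). The gripper opens to 85 mm and grips with 20 to 120 N. Pads are 22 mm wide; open, the fingers measure 114 mm over their backs; the gripper's body (76 mm by 85 mm) begins 54 mm behind the grasp point. The pads swing forward as they close: fully open they stand 13 mm farther back than shut.
Start: joints at [-1.258, 0.326, -0.193, 1.052, 0, 1.437], TCP at [0.238, -0.496, 0.231] pointing down, gripper open.
Joint ranges: [-2.65, 2.65], [-0.97, 1.79], [-1.3, 1.35], [-1.93, 2.1], [-1.47, 1.37], [-3.14, 3.14]. Speed limits (rad/s): [2.57, 2.57, 3.14, 3.14, 3.14, 3.14].

## Interface

Orientations are given as a unit quaternion [x, y, z, w].
In Python, from plant import get_obs, read_camera, get_calibration, sign_off, recognise, regions_of, landmark_of gives the robot as it stands.
- The arm moves only by the tool jog_arm, never from a script. Its argument "series" is text: rows parted by semicolons, each of 5 numbers parted by spaces: the shift along the tool's x, y, z in cm, then the turn about the tool's z in degrees, then the closure, from -1 (fully open) to 1 (shut). A call has 1 to 5 rows; each row is the pose to reach, as a shift and turn from the pose commanded when the call began, along the tool's axes at that moment; what a row does not reach only later rows make up. A row lasts 1/8 s, in which the tool goes at most 62.5 mm and 10.7 degrees, less where a joint would pass 70% of its speed; a pose out of reach is approached as far as the arm can. A call with a gripper value outside its range is refused whole. The fingers move at their own pace and stop on an object; the grip force is fixed at half the most. Time passes only in rows, so rows that repeat a pose let the fingers close. It gives the time, the measured TCP pose, the force and the opening at its end, in the units of the state.
- get_obs(): the state, without advancing time (a new reading comes with each control period).
- read_camera(name): name is "scene" or "top" or "wrist"; returns the picture (400x640x3 uint8, red, green, blue); there is no depth.
- get_calibration(name): a dict with "vfov" (degrees; the focal length in pixels is half the picture's height over the tangent of half this angle, whatever the lens; pixels are square), "cx", "cy" (the principal point, pixels), "eye" and "attitude" of the camera in the world. Camera axes: x right, y down, z forward; pixel columns grow to the right and rows downward; lengths in m; the calibration is good to about 2 mm. The wrist camera is an equidistant fisheye: a pixel r from the principal point sees the ray r / f radians off the axis. A picture is of the moment at which its call begins: read the wrist's pose just before it. get_calibration takes no time and is no camera call; for the wrist camera it gives the pose at the moment of the call.
- sign_off(): hands the job in, once; it reports no verdict.
Trained networks look in the newest picture that a camera, given by its name, has taken for a name from the list of things; names that differ only in an ending like _2 or _b are one class to them, and where a whole thing is asked for, a point or a joint stands for the part that bears it (a point fixed in the world has none). Each returns a list of dicts, best first, with "score" (0 to 1); they miss things now and then, are a little off and sometimes report something else, mostly with a low value. They report only what shows in the picture. A call takes as long as a camera call. They do not tell look-alikes from the thing itself.
- recognise(target, camera): "at" ([x, y, z] in m, in world coordinates, good to about 4 mm: the middle of the surface that is visible of it).
- regions_of(target, camera): "pixels" (400x640 bool, what is visible of it).
- landmark_of(target, camera): "at" ([x, y, z] in m, in world coordinates, good to about 4 mm: a listed point, or the origin of a listed thing).
The state is a dict: "t": time; "joint_pos": joint angles; "joint_vel": joint speeds; "tau": joint torques, N m; "tool_pos": TCP position; "orientation": TCP orientation; "contact_force": force on the tool from outside, world axes, zero at the start; "ft_torque": the same for the moment, N m; "grip_width": finger opening in m.
Only numpy, scipy, OpenCV 4.12 (cv2) and the standard library are available. Lean on these libraries where they do the work, as an engineer would, in place of code of your own. Each camera call takes 0.05 s, during which the arm holds its last target.

## Task

Pick up the aluminium die plate by its square collar and lower it gently over the two locating pins of the bolted-down flaring tool until it rests flush on the bed, and let go of it. Then take the round handle bar of the tool's hinged pressure flap and swing it up, without ever letting it drop either way, to its balance point, straight up over the hinge; finish while still gripping the bar and holding the flap still there, so that I can feed the tube in. Leave the jar, the gauge and the two brass nuts where they are.

Things in the scene. Friction and masses are not known exactly. Their poses are not given: they have to be found in the camera images.
- die_collar (a point): Centre of the 28 x 28 x 45 mm square collar (the grip) on the loose die plate, 32.5 mm above the plate's underside. Aluminium plate 110 (own x) x 86 (own y) x 10 mm, 0.3-0.5 kg, flat on the bench at the start; collar sides along x and y. Two 11 mm through holes at (x, y) = (+38, -28), (-38, +28) mm. Fits the pins with its x along the seat's x, either way round (half turn).
- seat (a point): Centre of the flat top of the tool's bed (110 x 90 mm, 35 mm above the bench), where the centre of the plate's underside must rest. x parallel to the hinge, y towards it, z up. Two fixed 8 mm pins with conical tips, 18 mm high, at (x, y) = (+38, -28), (-38, +28) mm. Hinge cheeks, 104 mm above the bench, at y = 58-82, x = +-(55-65) mm: fingers on the collar's two x faces keep clear of them.
- pin0 (a point): Tip of the pin at (+38, -28) mm from the seat's centre.
- pin1 (a point): Tip of the pin at (-38, +28) mm from the seat's centre.
- hinge (a point): Middle of the flap's hinge axis, which runs along the seat's x: at y = +70 mm from the seat's centre and 95 mm above the bench. Axes as the seat's.
- flap_bar (a point): Middle of the round handle bar at the flap's free edge: 14 mm thick, parallel to the hinge, 160 mm from it, 84 mm clear between side rails. Flap (0.45-0.8 kg): steel plate 104 mm wide, 8 mm thick, to 95 mm from the hinge, then an open window up to the bar. Own y from hinge to bar. It starts on its rest, leaning away from the bed. Fingers pointing down can straddle the bar; it turns between them.
- flap (a joint): Angle of the flap in rad: 0 on its rest (25 degrees above level, away from the bed), growing as it is raised; 1.134 = balance point, bar straight above the hinge; more leans over the bed; about 2.65 = shut on the die. The hinge is nearly frictionless, so it falls either way if let go.
- jar: Blue glass desiccant jar, 66 mm diameter, 105 mm high; origin at the centre of its underside. Bystander.
- gauge: Chrome pressure gauge lying face up, 72 mm diameter, 31 mm high, with a 22 mm brass stem along its -x; origin at the centre of its underside. Bystander.
- nut0: Brass flare nut, about 29 mm across and 26 mm high; origin at the centre of its underside. Bystander.
- nut1: Another brass flare nut of the same size. Bystander.
There are look-alikes about, which are no part of the job. What is meant by the part that bears die_collar is not brown, green or turquoise, and is the larger of those in its own colour.

How it is judged:
On the way, in this order (a step that is already met when the one before it is completed fails the run):
1. the die plate lies flush on the bed, over both pins, and is let go (z of die_collar in the frame of seat between 0.03 and 0.0345 m and horizontal distance between die_collar and seat below 0.005 m and angle between the z axis of die_collar and the z axis of seat, either way round below 0.03 rad and contact force between the fingers and die below 0.1 N), for 0.2 s.
2. the flap is held by the fingers at its balance point (value of joint flap between 1.054 and 1.214 rad and contact force between the fingers and flap above 1 N), for 0.3 s.
At the end, for the whole second after the job is handed in: The die plate rests flush on the bed over both pins (within 2 mm in height, 5 mm sideways, 0.03 rad), untouched by the robot, and the fingers grip the flap (over 1 N), holding it still within 0.08 rad of its balance point, with the die plate not touching it (all of step 2 and z of die_collar in the frame of seat between 0.03 and 0.0345 m and horizontal distance between die_collar and seat below 0.005 m and angle between the z axis of die_collar and the z axis of seat, either way round below 0.03 rad and contact force between the arm and die below 0.1 N and contact force between die and flap below 0.1 N and velocity of joint flap between -0.1 and 0.1 rad/s); the arm keeps its last pose, push and grip.
It fails at once if the flap goes well over centre towards the bed (value of joint flap above 1.5 rad).
It fails at once if the flap drops or is flung (velocity of joint flap above 4 rad/s or velocity of joint flap below -4 rad/s).
It fails at once if the die plate is let fall onto the tool from more than 5 mm (horizontal distance between die_collar and seat below 0.05 m and z of die_collar in the frame of seat above 0.0375 m and contact force between anything else and die below 0.05 N).
It fails at once if the die plate is rammed onto the tool (contact force between die and flarer above 60 N).
It fails at once if the jar, the gauge or a nut is displaced (distance of any of jar, gauge, nut0, nut1 from where it was at the start of the episode above 0.03 m).
It also fails if it takes over 67 s, if anything falls off the work surface, if the arm or the gripper's body presses on something with over 40 N, if the wrist force passes 120 N, or if a joint passes its speed limit or range.

## Working session

There is one attempt and no reset: what is moved stays moved. The work goes in short steps, Python scripts to look and compute and a tool call to move; the robot and the scene stay as the last step left them, time stands still between calls to the robot, and variables do not carry over. Pictures are saved under pics/ and viewed, and the job is handed in when it is done.

Besides the shell and the picture viewer there is one more tool, called after ">>>" by a JSON object that holds its "fn" and its "kwargs". jog_arm: Moves the arm, as the interface text tells. Its arguments: {"type":"object","properties":{"series":{"type":"string"}},"required":["series"]}

```bash
ls; mkdir -p pics; python3 - <<'E'
from plant import *
import cv2
o=get_obs(); print({k:o[k] for k in ('t','tool_pos','orientation','grip_width','contact_force')})
for c in('scene','top'):
    im=read_camera(c); cv2.imwrite(f'pics/{c}0.png',im[:,:,::-1]); k=get_calibration(c); print(c,k)
    for n in('die_collar','seat','pin0','pin1','hinge','flap_bar'):
        print(n,[(d['at'],d['score']) for d in landmark_of(n,c)])
E
```

```text
pics
{'t': 0.0, 'tool_pos': array([ 0.23748016, -0.49542156,  0.2304945 ]), 'orientation': array([ 9.75150403e-01,  2.21542130e-01, -6.96665066e-05, -8.77883611e-04]), 'grip_width': 0.08585560111110725, 'contact_force': array([-0.02446019, -0.53723293, -0.34183874])}
scene {'vfov': 47.49908418411185, 'cx': 329.06269347599834, 'cy': 200.6091724153506, 'eye': array([ 1.28101303, -0.04954327,  0.77106492]), 'attitude': array([ 0.64791666,  0.64200494, -0.29490132, -0.28472244])}
die_collar [([0.4713, -0.0729, 0.0218], 0.94), ([0.6142, -0.1891, 0.0303], 0.86), ([0.6707, -0.3282, 0.0223], 0.83), ([0.7981, -0.1892, 0.0325], 0.8), ([0.3106, -0.3033, 0.0367], 0.56)]
seat [([0.5489, 0.0716, 0.0347], 0.75)]
pin0 [([0.5821, 0.0356, 0.0552], 0.62), ([0.5121, 0.0982, 0.0512], 0.57)]
pin1 [([0.5821, 0.0356, 0.0552], 0.62), ([0.5121, 0.0982, 0.0512], 0.57)]
hinge [([0.5452, 0.1403, 0.0963], 0.69), ([0.5841, 0.0383, 0.0562], 0.39)]
flap_bar [([0.5444, 0.2839, 0.1651], 0.79)]
top {'vfov': 49.43317343465998, 'cx': 321.16693631064015, 'cy': 196.12771981871128, 'eye': array([ 0.37356172, -0.054624  ,  1.24223382]), 'attitude': array([ 0.71419866, -0.69433768,  0.07122392, -0.05237005])}
die_collar [([0.6146, -0.1856, 0.0365], 0.75), ([0.474, -0.0746, 0.0241], 0.68), ([0.3168, -0.3024, 0.0348], 0.68), ([0.673, -0.3325, 0.0246], 0.66), ([0.7949, -0.1922, 0.035], 0.63), ([0.5065, 0.0967, 0.0497], 0.21)]
seat [([0.543, 0.0662, 0.036], 0.9)]
pin0 [([0.5083, 0.0967, 0.0508], 0.71), ([0.5913, 0.0456, 0.0544], 0.61)]
pin1 [([0.5083, 0.0967, 0.0508], 0.71), ([0.5913, 0.0456, 0.0544], 0.61)]
hinge [([0.5451, 0.1461, 0.0945], 0.97)]
flap_bar [([0.544, 0.2843, 0.1614], 0.92)]
```

View pics/scene0.png

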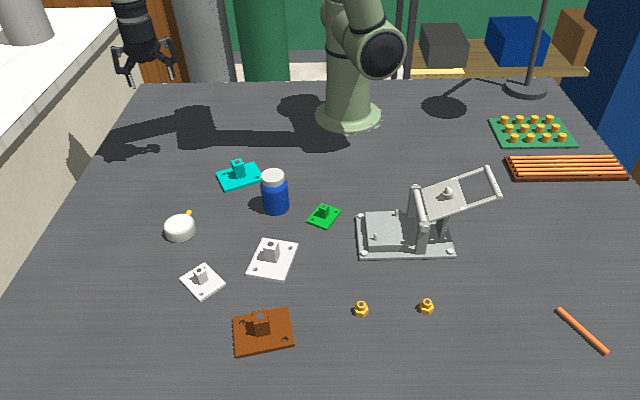

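View pics/top0.png

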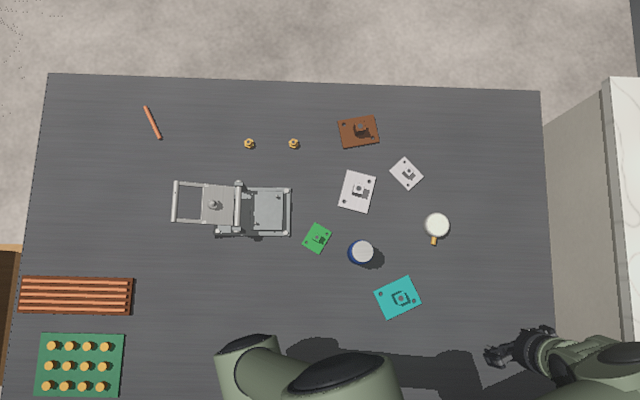

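```bash
cat > h.py <<'E'
import numpy as np, cv2
from scipy.spatial.transform import Rotation as R
from plant import *
def ray(k,u,v,fish=False):
    f=200/np.tan(np.radians(k['vfov'])/2); x=(u-k['cx']);y=(v-k['cy'])
    if fish:
        r=np.hypot(x,y); th=r/f; d=np.array([np.sin(th)*x/max(r,1e-9),np.sin(th)*y/max(r,1e-9),np.cos(th)])
    else: d=np.array([x/f,y/f,1.])
    return R.from_quat(k['attitude']).apply(d)
def onz(k,u,v,z,fish=False):
    d=ray(k,u,v,fish); e=np.array(k['eye']); return e+d*(z-e[2])/d[2]
def proj(k,p,fish=False):
    f=200/np.tan(np.radians(k['vfov'])/2)
    d=R.from_quat(k['attitude']).inv().apply(np.array(p)-k['eye'])
    if fish:
        r=np.hypot(d[0],d[1]); th=np.arctan2(r,d[2]); return np.array([k['cx']+f*th*d[0]/r,k['cy']+f*th*d[1]/r])
    return np.array([k['cx']+f*d[0]/d[2],k['cy']+f*d[1]/d[2]])
E
python3 - <<'E'
from h import *
t=cv2.imread('pics/top0.png'); s=cv2.imread('pics/scene0.png')
a=cv2.resize(t[150:222,325:435],None,fx=5,fy=5,interpolation=cv2.INTER_CUBIC)
b=cv2.resize(t[175:247,165:300],None,fx=5,fy=5,interpolation=cv2.INTER_CUBIC)
cv2.imwrite('pics/a.png',a);cv2.imwrite('pics/b.png',b)
cv2.imwrite('pics/c.png',cv2.resize(s[225:305,170:310],None,fx=5,fy=5,interpolation=cv2.INTER_CUBIC))
for c in('top',):
  read_camera(c);k=get_calibration(c)
  for d in regions_of('die_collar',c):
    m=d['pixels'].astype('uint8'); ys,xs=np.nonzero(m)
    r=cv2.minAreaRect(np.c_[xs,ys].astype('float32')); bp=cv2.boxPoints(r)
    w=np.array([onz(k,*p,0.01)[:2] for p in bp]); e=w[1]-w[0];f=w[2]-w[1]
    print(d['score'],xs.mean(),ys.mean(),m.sum(),w.mean(0),np.linalg.norm(e),np.linalg.norm(f),np.degrees(np.arctan2(e[1],e[0])))
E
```

```text
0.93 358.25390984360627 131.8233670653174 1087 [ 0.79004782 -0.18996698] 0.11524908307222649 0.09019826997905414 -77.64979028117945
0.81 405.90294627383014 173.52339688041593 577 [ 0.6661759 -0.3304173] 0.06451851780147723 0.08054655517306317 -43.531359848266206
0.72 397.1634920634921 297.015873015873 1260 [ 0.31349119 -0.30387816] 0.11252647834135449 0.08759657927531089 -63.564282941278464
0.65 356.66220735785953 191.4314381270903 1196 [ 0.60841952 -0.18752219] 0.11831909087106914 0.09100306727876338 -14.9389002456559
```

View pics/a.png

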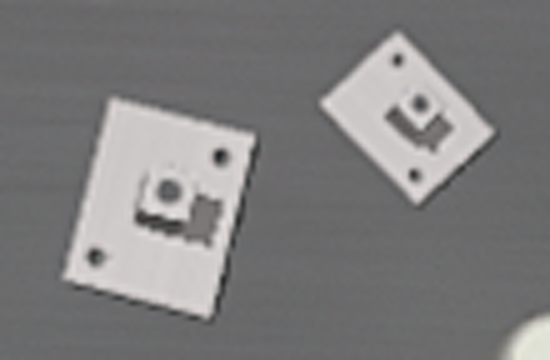

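View pics/b.png

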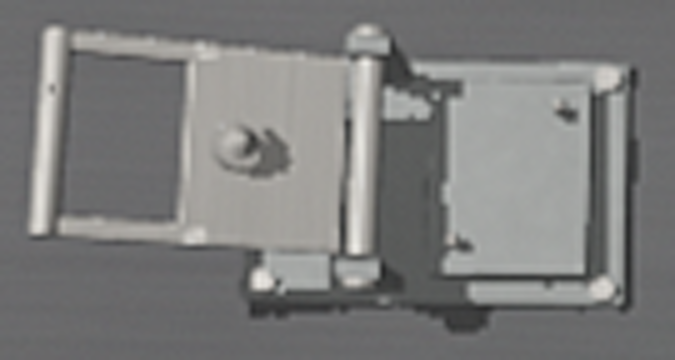

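View pics/c.png

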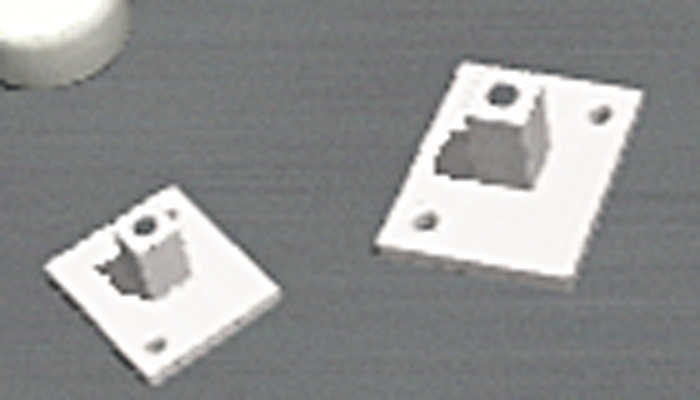

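```bash
python3 - <<'E'
from h import *
k=get_calibration('top')
def a(u,v,z): return onz(k,325+u/5-.4,150+v/5-.4,z)[:2]
def b(u,v,z): return onz(k,165+u/5-.4,175+v/5-.4,z)[:2]
H=np.array([a(221,156,.01),a(96,257,.01)]); C=np.array([a(*p,.01) for p in((110,97),(256,135),(212,319),(64,278))])
print('holes',H,H.mean(0),np.linalg.norm(H[0]-H[1])); print('corners',C,C.mean(0),np.linalg.norm(np.diff(C,axis=0),axis=1))
e=(C[0]-C[3]+C[1]-C[2]);print('plate long axis deg',np.degrees(np.arctan2(e[1],e[0])))
print('collar top',a(170,190,.055))
def yaw(p0,p1):  # p at (38,-28) and (-38,28)
    d=p0-p1; return np.degrees(np.arctan2(d[1],d[0])-np.arctan2(-28,38))
print('yaw holes',yaw(H[0],H[1]),yaw(H[1],H[0]))
P=np.array([b(566,103,.053),b(461,240,.053)]);print('pins',P,P.mean(0),np.linalg.norm(P[0]-P[1]),yaw(P[0],P[1]))
bar=np.array([b(58,35,.163),b(40,230,.163)]);print('bar ends',bar,bar.mean(0))
hb=np.array([b(372,55,.1),b(355,255,.1)]);print('hinge',hb,hb.mean(0))
ks=get_calibration('scene')
E
```

```text
holes [[ 0.64147228 -0.22216923]
 [ 0.57971576 -0.1503347 ]] [ 0.61059402 -0.18625196] 0.09473155468199725
corners [[ 0.67459802 -0.15694796]
 [ 0.65463753 -0.24255711]
 [ 0.54568416 -0.21761256]
 [ 0.56692415 -0.13211898]] [ 0.61046096 -0.18730915] [0.08790533 0.11177239 0.08809251]
plate long axis deg -12.940019209597848
collar top [ 0.61136923 -0.18760242]
yaw holes -12.92982190237482 167.0701780976252
pins [[0.58324029 0.03659304]
 [0.50529781 0.090668  ]] [0.54426905 0.06363052] 0.09486375232175884 1.63219408603025
bar ends [[0.59068455 0.28424991]
 [0.49206695 0.28488162]] [0.54137575 0.28456576]
hinge [[0.59775781 0.13728193]
 [0.49058613 0.13990919]] [0.54417197 0.13859556]
```

```bash
cat >> h.py <<'E'
def to(p,yaw_y):
    """shift cm + turn deg to TCP p with tool y axis at world yaw (deg, mod 180)"""
    o=get_obs(); r=R.from_quat(o['orientation']); s=r.inv().apply(np.array(p)-o['tool_pos'])*100
    y=r.apply([0,1,0]); cur=np.degrees(np.arctan2(y[1],y[0]))
    d=(yaw_y-cur+90)%180-90
    print('t',o['t'],'tcp',o['tool_pos'].round(4),'yaw_y',round(cur,2),'F',o['contact_force'].round(1),'grip',round(o['grip_width'],4),'tilt',r.apply([0,0,1]).round(4)[:2])
    print('shift',s.round(2),'turn',round(-d,2), 'j6',o['joint_pos'][5].round(2))
E
python3 -c "
from h import *
to([.611,-.187,.16],-12.9)"
```

```text
t 0.8 tcp [ 0.2377 -0.496   0.2313] yaw_y -64.4 F [-0.  -0.3 -0.4] grip 0.0853 tilt [-0. -0.]
shift [ 47.02 -11.74   7.13] turn -51.5 j6 1.44
```

>>> {"fn": "jog_arm", "kwargs": {"series": "6 -1.5 1 -10 -1; 12 -3 2 -20 -1; 18 -4.5 3 -30 -1; 24 -6 4 -40 -1; 30 -7.5 5 -50 -1"}}

```text
t: 1.42
tool_pos: [0.4767, -0.298, 0.1813]
orientation: [0.788, 0.615, 0.0, 0.0]
contact_force: [0.2, -1.2, -0.3]
grip_width: 0.0857
```

```bash
python3 -c "
from h import *
to([.611,-.187,.16],-12.9)"
```

```text
t 1.425 tcp [ 0.4767 -0.298   0.1813] yaw_y -14.08 F [ 0.2 -1.2 -0.3] grip 0.0857 tilt [ 0.0005 -0.0006]
shift [14.03 10.32  2.13] turn -1.18 j6 1.13
```

>>> {"fn": "jog_arm", "kwargs": {"series": "4.5 3.4 0.7 -1.2 -1; 9 6.8 1.4 -1.2 -1; 14 10.3 2.1 -1.2 -1; 14 10.3 2.1 -1.2 -1"}}

```text
t: 1.92
tool_pos: [0.6121, -0.1858, 0.1593]
orientation: [0.782, 0.623, 0.0, -0.0]
contact_force: [-0.4, -0.5, -0.4]
grip_width: 0.0855
```

```bash
python3 - <<'E'
from h import *
k=get_calibration('wrist');im=read_camera('wrist'); cv2.imwrite('pics/w1.png',im[:,:,::-1]); print(k)
for d in landmark_of('die_collar','wrist'): print(d)
to([.611,-.187,.016],-12.9)
np.save('k1.npy',k,allow_pickle=True)
E
```

```text
{'vfov': 65.70646984690485, 'cx': 319.3168901933168, 'cy': 203.83799654450053, 'eye': array([ 0.628017  , -0.1146332 ,  0.30264532]), 'attitude': array([ 0.98319465, -0.11117594, -0.01571818,  0.14394835])}
{'at': [0.4707, -0.0799, 0.0194], 'score': 0.96}
{'at': [0.7979, -0.1845, 0.0343], 'score': 0.88}
{'at': [0.6167, -0.1882, 0.0336], 'score': 0.78}
{'at': [0.6771, -0.3334, 0.0192], 'score': 0.75}
t 2.025 tcp [ 0.6097 -0.1886  0.1599] yaw_y -13.12 F [-0.6 -1.5 -0.4] grip 0.0858 tilt [-0.0011 -0.0001]
shift [ 0.19  0.1  14.39] turn -0.22 j6 1.38
```

View pics/w1.png

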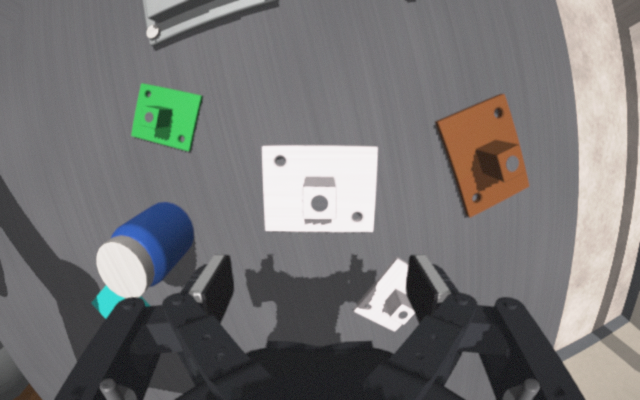

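```bash
python3 - <<'E'
from h import *
k=np.load('k1.npy',allow_pickle=True).item()
H=np.array([onz(k,280,160.3,.01,1)[:2],onz(k,357.3,216.5,.01,1)[:2]]);d=H[1]-H[0]
print(H,H.mean(0),np.linalg.norm(d),np.degrees(np.arctan2(d[1],d[0])-np.arctan2(-28,38)), onz(k,319.5,203.5,.055,1))
print([onz(k,*p,.01,1)[:2].round(4) for p in ((262,146),(378,146),(375,233),(265,231))])
to([.611,-.187,.016],-12.9)
E
```

```text
[[ 0.58181868 -0.14920731]
 [ 0.64301911 -0.2214898 ]] [ 0.61241889 -0.18534855] 0.09471140755749355 -13.361591636048695 [ 0.61196892 -0.18664346  0.055     ]
[array([ 0.5683, -0.1316]), array([ 0.6763, -0.1563]), array([ 0.6577, -0.2434]), array([ 0.548 , -0.2159])]
t 2.025 tcp [ 0.6097 -0.1886  0.1599] yaw_y -13.12 F [-0.6 -1.5 -0.4] grip 0.0858 tilt [-0.0011 -0.0001]
shift [ 0.19  0.1  14.39] turn -0.22 j6 1.38
```

>>> {"fn": "jog_arm", "kwargs": {"series": "0 0 5 0 -1; 0 0 10 0 -1; 0 0 13 0 -1; 0 0 14.3 0 -1; 0 0 14.3 0 -1"}}

```text
t: 2.65
tool_pos: [0.6091, -0.1901, 0.0174]
orientation: [0.784, 0.621, -0.0, -0.0]
contact_force: [-0.1, 0.2, -0.3]
grip_width: 0.0855
```

>>> {"fn": "jog_arm", "kwargs": {"series": "0 0 0 0 0; 0 0 0 0 1; 0 0 0 0 1; 0 0 0 0 1; 0 0 0 0 1"}}

```text
t: 3.28
tool_pos: [0.6108, -0.1896, 0.0185]
orientation: [0.784, 0.621, 0.0, 0.001]
contact_force: [0.2, -0.3, 6.8]
grip_width: 0.0273
```

>>> {"fn": "jog_arm", "kwargs": {"series": "0 0 0 0 1; 0 0 0 0 1; 0 0 0 0 1; 0 0 -1 0 1; 0 0 -2 0 1"}}

```text
t: 3.9
tool_pos: [0.6089, -0.1889, 0.0372]
orientation: [0.784, 0.621, -0.001, -0.001]
contact_force: [0.6, 0.2, -3.6]
grip_width: 0.027
```

```bash
python3 - <<'E'
from h import *
im=read_camera('wrist'); cv2.imwrite('pics/w2.png',im[:,:,::-1])
to([.545,.066,.15],0)
E
```

```text
t 3.95 tcp [ 0.6101 -0.1893  0.0389] yaw_y -13.2 F [ 0.3  0.  -2.4] grip 0.0277 tilt [ 0.0006 -0.0002]
shift [ 23.37 -12.16 -11.12] turn -13.2 j6 1.38
```

View pics/w2.png

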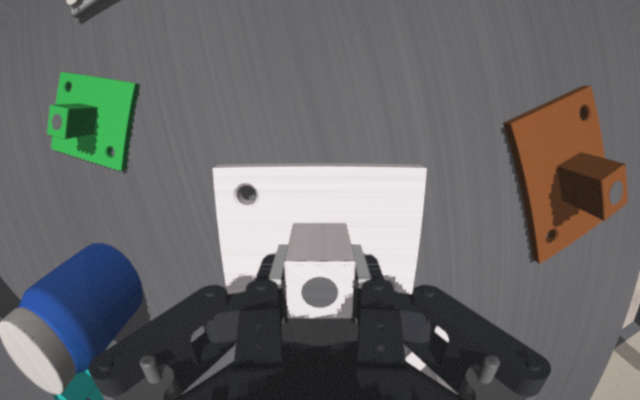

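>>> {"fn": "jog_arm", "kwargs": {"series": "0 0 -5 0 1; 1 -1 -9 -4 1; 4 -3 -11 -8 1; 7 -6 -11 -13 1; 10 -9 -11 -13 1"}}

```text
t: 4.58
tool_pos: [0.5443, -0.0703, 0.1478]
orientation: [0.708, 0.706, 0.0, 0.0]
contact_force: [-0.3, 0.4, -3.4]
grip_width: 0.0275
```

```bash
python3 - <<'E'
from h import *
to([.545,-.06,.15],0)
E
```

```text
t 4.575 tcp [ 0.5443 -0.0703  0.1478] yaw_y -0.19 F [-0.3  0.4 -3.4] grip 0.0275 tilt [0.0006 0.    ]
shift [ 1.03  0.06 -0.21] turn -0.19 j6 1.31
```

>>> {"fn": "jog_arm", "kwargs": {"series": "0 0 0 0 1; 0 0 0 0 1; 0 0 0 0 1"}}

```text
t: 4.95
tool_pos: [0.5458, -0.0722, 0.1475]
orientation: [0.709, 0.706, 0.0, 0.0]
contact_force: [-0.4, -0.6, -3.5]
grip_width: 0.027
```

```bash
python3 - <<'E'
from h import *
k=get_calibration('wrist');im=read_camera('wrist'); cv2.imwrite('pics/w3.png',im[:,:,::-1]); np.save('k3.npy',k,allow_pickle=True);print(k['eye'])
for n in('seat','pin0','hinge','flap_bar'): print(n,[(d['at'],d['score']) for d in landmark_of(n,'wrist')])
to([.545,.066,.15],0)
E
```

```text
[0.54553663 0.00102504 0.29076617]
seat [([0.5414, 0.0742, 0.0338], 0.87)]
pin0 [([0.5834, 0.0401, 0.055], 0.79)]
hinge []
flap_bar []
t 5.2 tcp [ 0.5452 -0.0718  0.1472] yaw_y -0.24 F [ 0.6  0.3 -3.1] grip 0.0272 tilt [-0.0002  0.    ]
shift [13.78 -0.08 -0.28] turn -0.24 j6 1.31
```

View pics/w3.png

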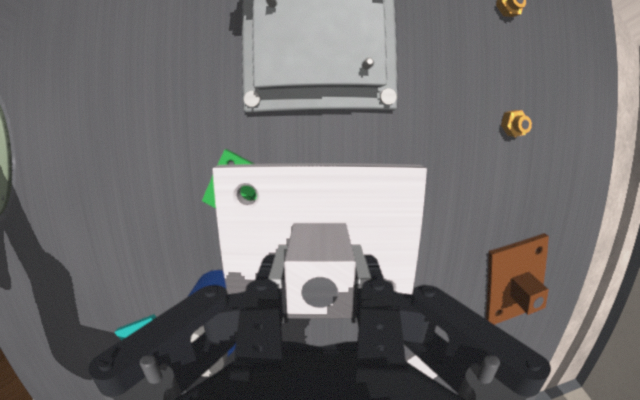

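>>> {"fn": "jog_arm", "kwargs": {"series": "2.5 0 0 0 1; 5 0 0 0 1; 5 0 0 0 1; 5 0 0 0 1; 5 0 0 0 1"}}

```text
t: 5.82
tool_pos: [0.5453, -0.0221, 0.1474]
orientation: [0.709, 0.706, -0.0, 0.0]
contact_force: [0.2, 0.5, -3.8]
grip_width: 0.0272
```

```bash
python3 - <<'E'
from h import *
k=get_calibration('wrist');im=read_camera('wrist'); cv2.imwrite('pics/w4.png',im[:,:,::-1]); np.save('k4.npy',k,allow_pickle=True);print(k['eye'])
cv2.imwrite('pics/w4a.png',cv2.resize(im[60:240,210:420,::-1],None,fx=3.5,fy=3.3333,interpolation=cv2.INTER_CUBIC))
cv2.imwrite('pics/w4b.png',cv2.resize(im[40:190,230:410,::-1],None,fx=4,fy=4,interpolation=cv2.INTER_CUBIC))
to([.545,.066,.15],0)
E
```

```text
[0.54521448 0.05108122 0.29065598]
t 5.875 tcp [ 0.5453 -0.0221  0.1474] yaw_y -0.26 F [-0.8  0.1 -3.8] grip 0.0276 tilt [ 0.0001 -0.0002]
shift [ 8.81 -0.07 -0.26] turn -0.26 j6 1.4
```

View pics/w4.png

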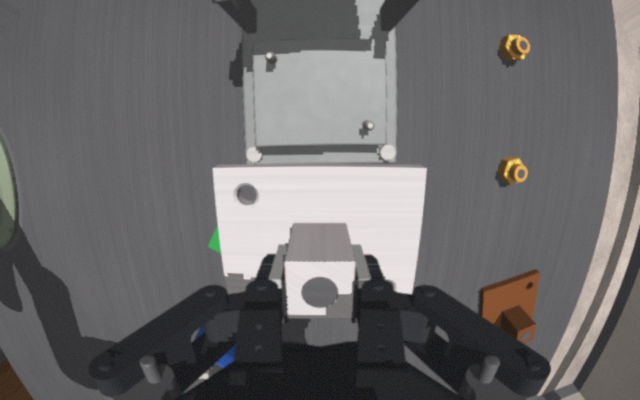

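View pics/w4b.png

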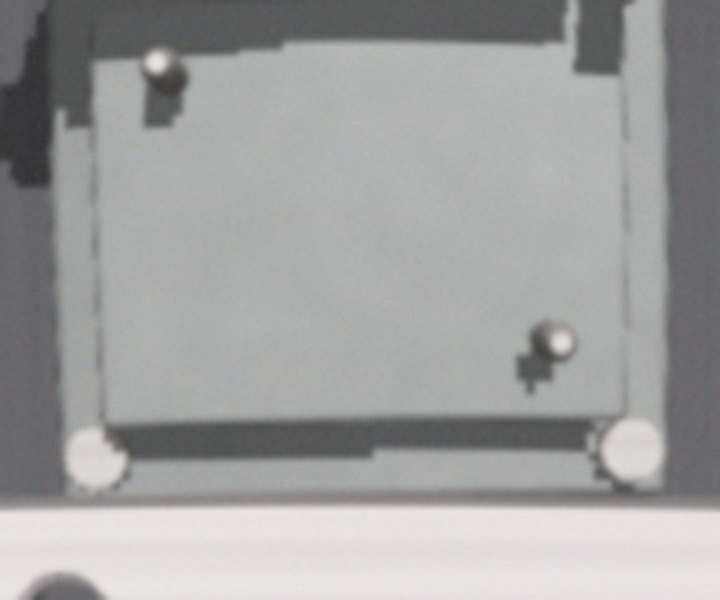

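```bash
python3 - <<'E'
from h import *
im=cv2.imread('pics/w4.png'); cv2.imwrite('pics/w4c.png',cv2.resize(im[155:320,205:435],None,fx=3.4,fy=3.4,interpolation=cv2.INTER_CUBIC))
k=np.load('k4.npy',allow_pickle=True).item()
P=np.array([onz(k,369.9,124.9,.053,1)[:2],onz(k,268.9,55.1,.053,1)[:2]]);d=P[0]-P[1]
print(P,P.mean(0),np.linalg.norm(d),np.degrees(np.arctan2(d[1],d[0])-np.arctan2(-28,38)))
# bed edges: front line at z .035 and left/right
q=lambda x,y:(230+x/4-.375,40+y/4-.375)
print('bedfront',onz(k,*q(105,424),.035,1),onz(k,*q(622,414),.035,1)); print('bedback',onz(k,*q(93,58),.035,1),onz(k,*q(620,74),.035,1))
for zt in(.137,.1394,.142):
    print(zt,'hole',onz(k,247,194,zt,1)[:2],'corners',onz(k,214.5,167,zt,1)[:2],onz(k,425.5,167.5,zt,1)[:2],'col',onz(k,319.5,291,zt+.045,1)[:2])
E
```

```text
[[0.58430084 0.04257304]
 [0.50761017 0.09752295]] [0.5459555  0.07004799] 0.09434485447557689 0.7622378139508756
bedfront [0.49243283 0.02532483 0.035     ] [0.60052906 0.02693023 0.035     ]
bedback [0.49135869 0.10276532 0.035     ] [0.59941701 0.09871497 0.035     ]
0.137 hole [0.50745258 0.01045531] corners [0.49063598 0.02524822] [0.60085191 0.02441752] col [ 0.54510274 -0.01910521]
0.1394 hole [0.5080424  0.01108986] corners [0.49148846 0.02565172] [0.59998289 0.02483398] col [ 0.54510521 -0.01755493]
0.142 hole [0.50868137 0.01177729] corners [0.49241198 0.02608883] [0.59904145 0.02528516] col [ 0.54510788 -0.01587545]
```

View pics/w4c.png

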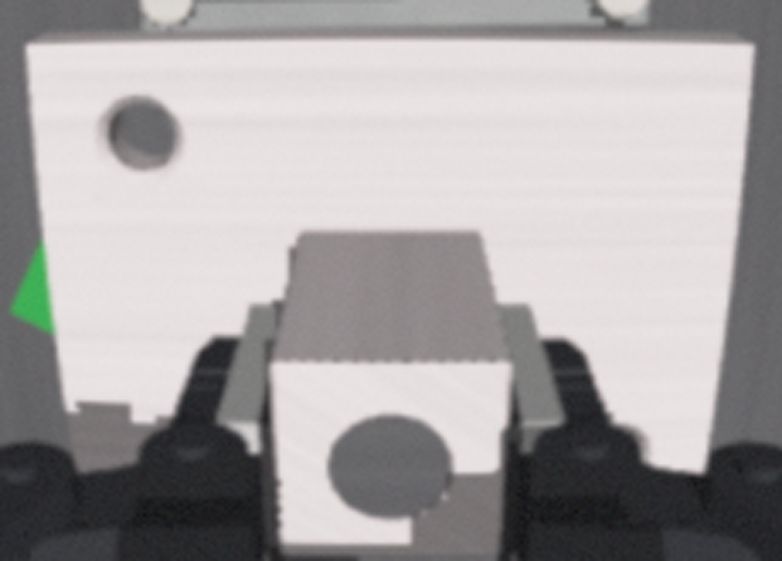

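>>> {"fn": "jog_arm", "kwargs": {"series": "3 0 0 0 1; 6 0 0 -1.1 1; 8.5 0 0 -1.1 1; 8.8 0 0 -1.1 1; 8.8 0 0 -1.1 1"}}

```text
t: 6.5
tool_pos: [0.5456, 0.0661, 0.1474]
orientation: [0.702, 0.713, -0.0, 0.0]
contact_force: [-0.3, -0.0, -3.6]
grip_width: 0.0273
```

>>> {"fn": "jog_arm", "kwargs": {"series": "0 0 2 0 1; 0 0 4 0 1; 0 0 6 0 1; 0 0 6.5 0 1; 0 0 6.5 0 1"}}

```text
t: 7.12
tool_pos: [0.5456, 0.066, 0.0825]
orientation: [0.702, 0.712, -0.0, -0.0]
contact_force: [-0.0, -1.1, -3.0]
grip_width: 0.0274
```

```bash
python3 - <<'E'
from h import *
for c in('scene','top','wrist'):
    k=get_calibration(c);im=read_camera(c)[:,:,::-1]; cv2.imwrite(f'pics/{c}5.png',im)
    if c=='scene': cv2.imwrite('pics/s5c.png',cv2.resize(im[150:275,330:510],None,fx=4,fy=4,interpolation=cv2.INTER_CUBIC))
np.save('k5.npy',k,allow_pickle=True)
to([.546,.0745,.082],0.8)
E
```

```text
t 7.275 tcp [0.5463 0.0664 0.0833] yaw_y 0.88 F [ 0.2 -0.1 -3.4] grip 0.0272 tilt [ 0.0016 -0.0001]
shift [ 0.81 -0.02  0.13] turn 0.08 j6 1.54
```

View pics/s5c.png

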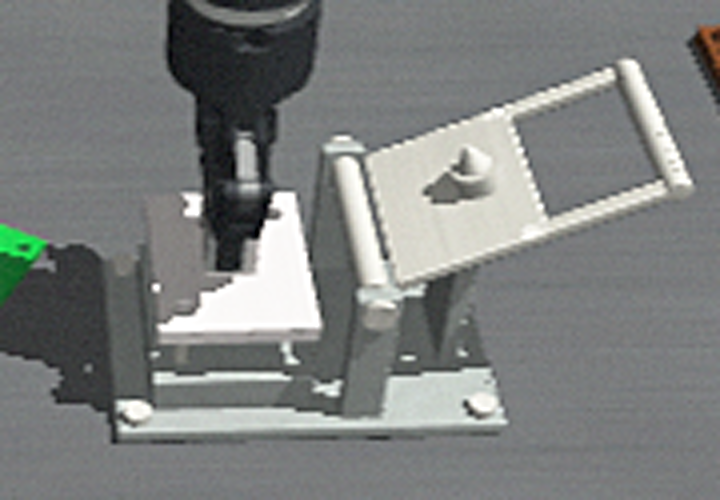

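View pics/wrist5.png

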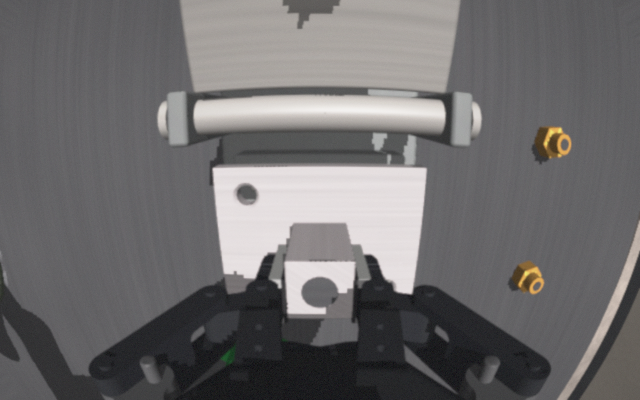

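```bash
python3 - <<'E'
import cv2
a=cv2.imread('pics/wrist5.png')[175:215,225:270];cv2.imwrite('pics/w5h.png',cv2.resize(a,None,fx=12,fy=12,interpolation=cv2.INTER_CUBIC))
E
```

```text
(no output)
```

View pics/w5h.png

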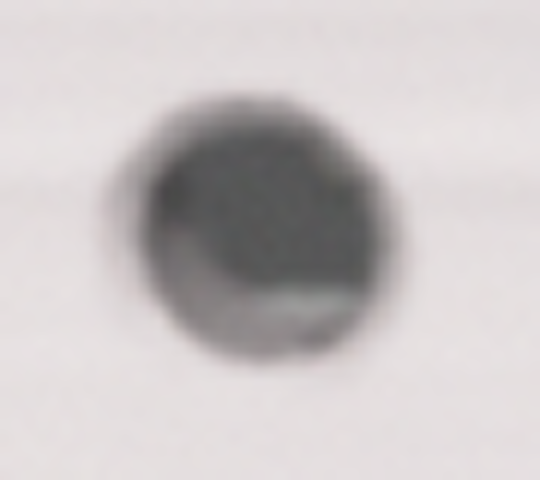

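>>> {"fn": "jog_arm", "kwargs": {"series": "0 0 0.4 0 1; 0 0 0.8 0 1; 0 0 1 0 1; 0 0 1 0 1"}}

```text
t: 7.78
tool_pos: [0.5453, 0.0667, 0.0721]
orientation: [0.701, 0.713, -0.0, -0.0]
contact_force: [0.2, -0.0, -4.0]
grip_width: 0.0273
```

```bash
python3 - <<'E'
from h import *
im=read_camera('wrist')[:,:,::-1]; cv2.imwrite('pics/w6h.png',cv2.resize(im[175:215,225:270],None,fx=12,fy=12,interpolation=cv2.INTER_CUBIC))
im=read_camera('scene')[:,:,::-1];cv2.imwrite('pics/s6c.png',cv2.resize(im[190:275,350:430],None,fx=7,fy=7,interpolation=cv2.INTER_CUBIC))
to([.546,.0745,.082],0.8)
E
```

```text
t 7.875 tcp [0.5455 0.0667 0.0724] yaw_y 0.9 F [-0.7  0.1 -4. ] grip 0.0274 tilt [-0.0001  0.    ]
shift [ 0.78  0.06 -0.96] turn 0.1 j6 1.54
```

View pics/w6h.png

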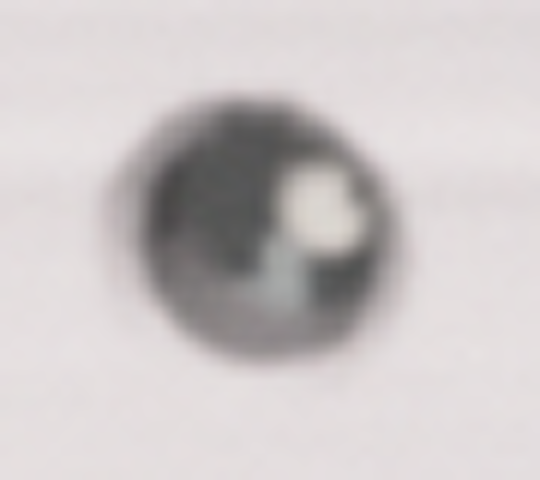

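View pics/s6c.png

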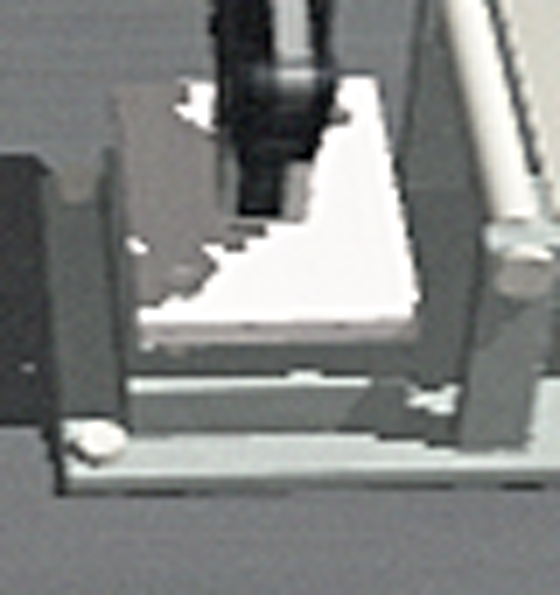

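```bash
python3 - <<'E'
from h import *
k=get_calibration('wrist')
for zt in (.0625,.0645):
    h=onz(k,245.9,193.5,zt,1);t=onz(k,251.3,191.8,.053,1);print(h,t,t-h)
E
```

```text
[0.50652326 0.09887579 0.0625    ] [0.50733272 0.09733556 0.053     ] [ 0.00080946 -0.00154023 -0.0095    ]
[0.50701185 0.09941044 0.0645    ] [0.50733272 0.09733556 0.053     ] [ 0.00032087 -0.00207488 -0.0115    ]
```

>>> {"fn": "jog_arm", "kwargs": {"series": "-0.15 0.05 0 0 1; -0.15 0.05 0.2 0 1; -0.15 0.05 0.4 0 1; -0.15 0.05 0.5 0 1; -0.15 0.05 0.5 0 1"}}

```text
t: 8.5
tool_pos: [0.5459, 0.0652, 0.0672]
orientation: [0.702, 0.713, -0.0, -0.0]
contact_force: [0.4, 0.2, -3.6]
grip_width: 0.0274
```

```bash
python3 - <<'E'
from h import *
im=read_camera('wrist')[:,:,::-1]; cv2.imwrite('pics/w7h.png',cv2.resize(im[175:215,225:270],None,fx=12,fy=12,interpolation=cv2.INTER_CUBIC))
to([.546,.0745,.082],0.8)
E
```

```text
t 8.55 tcp [0.546  0.0652 0.0674] yaw_y 0.9 F [-0.1 -0.  -3.6] grip 0.0271 tilt [-0.0001  0.    ]
shift [ 0.93  0.01 -1.46] turn 0.1 j6 1.54
```

View pics/w7h.png

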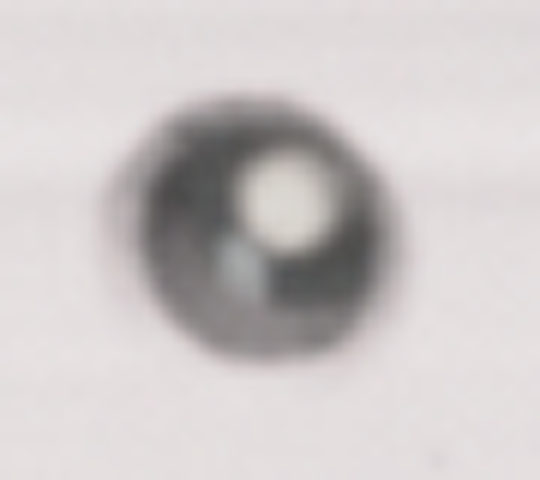

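```bash
python3 - <<'E'
from h import *
k=get_calibration('wrist')
for zt in (.0575,.0595):
    h=onz(k,245.9,193.5,zt,1);t=onz(k,248.7,191.2,.053,1);print(h,t,t-h)
E
```

```text
[0.50699733 0.09738246 0.0575    ] [0.50751056 0.09746656 0.053     ] [ 5.13233894e-04  8.40995321e-05 -4.50000000e-03]
[0.50748611 0.09791708 0.0595    ] [0.50751056 0.09746656 0.053     ] [ 2.44502112e-05 -4.50517064e-04 -6.50000000e-03]
```

>>> {"fn": "jog_arm", "kwargs": {"series": "0 0 0.15 0 1; 0 0 0.3 0 1; 0 0 0.3 0 1"}}

```text
t: 8.93
tool_pos: [0.5459, 0.0652, 0.0642]
orientation: [0.702, 0.713, -0.0, -0.0]
contact_force: [-1.3, -0.0, -3.2]
grip_width: 0.0276
```

Well aligned; lower on in small steps, watching the force.

>>> {"fn": "jog_arm", "kwargs": {"series": "0 0 0.15 0 1; 0 0 0.3 0 1; 0 0 0.45 0 1; 0 0 0.6 0 1; 0 0 0.6 0 1"}}

```text
t: 9.55
tool_pos: [0.5459, 0.0652, 0.0582]
orientation: [0.702, 0.713, -0.0, -0.0]
contact_force: [0.5, -0.3, -4.6]
grip_width: 0.0275
```

```bash
python3 - <<'E'
from h import *
im=read_camera('wrist')[:,:,::-1]; cv2.imwrite('pics/w8h.png',cv2.resize(im[175:215,225:270],None,fx=12,fy=12,interpolation=cv2.INTER_CUBIC))
to([.546,.0745,.052],0.8)
E
```

```text
t 9.6 tcp [0.546  0.0652 0.0583] yaw_y 0.9 F [ 0.2 -1.4 -3.8] grip 0.0276 tilt [-0.0002 -0.    ]
shift [0.93 0.02 0.63] turn 0.1 j6 1.54
```

View pics/w8h.png

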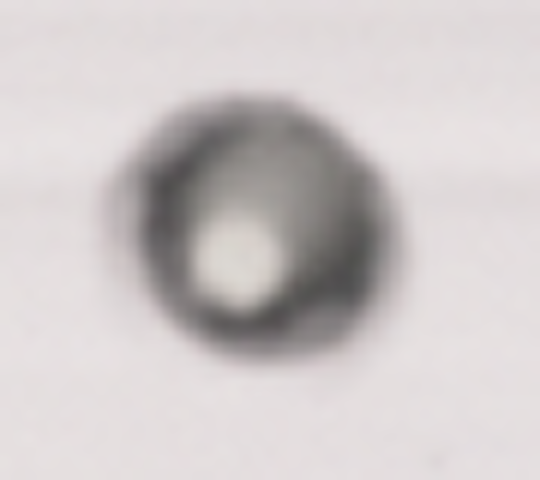

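>>> {"fn": "jog_arm", "kwargs": {"series": "0 0 0.1 0 1; 0 0 0.2 0 1; 0 0 0.3 0 1; 0 0 0.4 0 1; 0 0 0.4 0 1"}}

```text
t: 10.22
tool_pos: [0.546, 0.0652, 0.0543]
orientation: [0.702, 0.713, -0.0, -0.0]
contact_force: [0.4, 0.7, -4.0]
grip_width: 0.0273
```

>>> {"fn": "jog_arm", "kwargs": {"series": "0 0 0.05 0 1; 0 0 0.1 0 1; 0 0 0.1 0 1"}}

```text
t: 10.6
tool_pos: [0.5461, 0.0652, 0.0535]
orientation: [0.702, 0.713, 0.0, 0.0]
contact_force: [-1.0, -0.3, -2.1]
grip_width: 0.0273
```

>>> {"fn": "jog_arm", "kwargs": {"series": "0 0 0.05 0 1; 0 0 0.05 0 1"}}

```text
t: 10.85
tool_pos: [0.5461, 0.0652, 0.0535]
orientation: [0.702, 0.713, 0.0, 0.0]
contact_force: [-3.1, -0.4, 5.6]
grip_width: 0.0271
```

>>> {"fn": "jog_arm", "kwargs": {"series": "0 0 0.05 0 1; 0 0 0.05 0 1"}}

```text
t: 11.1
tool_pos: [0.546, 0.0652, 0.0534]
orientation: [0.702, 0.713, 0.0, 0.0]
contact_force: [-4.4, 0.1, 9.2]
grip_width: 0.0271
```

>>> {"fn": "jog_arm", "kwargs": {"series": "0 0 -0.05 0 0.2; 0 0 -0.05 0 0; 0 0 -0.05 0 -0.5; 0 0 -0.05 0 -1; 0 0 -0.05 0 -1"}}

```text
t: 11.72
tool_pos: [0.546, 0.0652, 0.0528]
orientation: [0.702, 0.713, -0.0, -0.0]
contact_force: [-1.1, -0.1, -0.7]
grip_width: 0.0858
```

>>> {"fn": "jog_arm", "kwargs": {"series": "0 0 0 0 -1; 0 0 -1 0 -1; 0 0 -4 0 -1; 0 0 -8 0 -1; 0 0 -13 0 -1"}}

```text
t: 12.35
tool_pos: [0.5454, 0.0652, 0.1842]
orientation: [0.702, 0.713, -0.0, -0.0]
contact_force: [0.9, -0.0, 0.4]
grip_width: 0.0853
```

```bash
python3 - <<'E'
from h import *
k=get_calibration('wrist');im=read_camera('wrist')[:,:,::-1]; cv2.imwrite('pics/w9.png',im)
im=read_camera('scene')[:,:,::-1];cv2.imwrite('pics/s9.png',cv2.resize(im[150:275,330:510],None,fx=4,fy=4,interpolation=cv2.INTER_CUBIC))
print([(d['at'],d['score']) for d in landmark_of('die_collar','scene')])
print([(d['at'],d['score']) for d in landmark_of('flap_bar','scene')])
to([.546,.0745,.052],0.8)
E
```

```text
[([0.67, -0.3287, 0.0255], 0.97), ([0.4729, -0.0704, 0.0219], 0.68), ([0.5463, 0.068, 0.0644], 0.65), ([0.3132, -0.3011, 0.0368], 0.58), ([0.7969, -0.1869, 0.0325], 0.57)]
[([0.5449, 0.2832, 0.1661], 0.83)]
t 12.55 tcp [0.547  0.0652 0.1846] yaw_y 0.9 F [ 0.3  0.2 -1.2] grip 0.0853 tilt [ 0.0034 -0.0001]
shift [ 0.93 -0.13 13.26] turn 0.1 j6 1.54
```

View pics/w9.png

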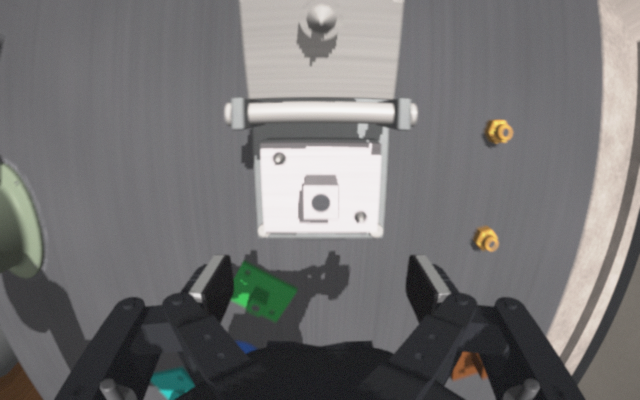

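View pics/s9.png

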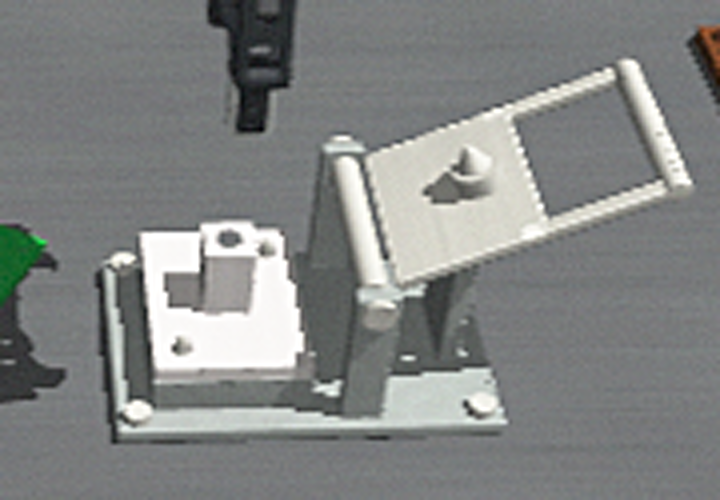

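>>> {"fn": "jog_arm", "kwargs": {"series": "0 0 -4 -10 -1; 4 0 -8 -20 -1; 9 0 -8 -30 -1; 14 0 -8 -40 -1; 19 0 -8 -50 -1"}}

```text
t: 13.18
tool_pos: [0.5422, 0.2564, 0.2615]
orientation: [0.332, 0.943, -0.001, -0.001]
contact_force: [0.3, 0.1, 0.1]
grip_width: 0.0852
```

```bash
python3 - <<'E'
from h import *
to([.5445,.284,.26],90.9)
E
```

```text
t 13.175 tcp [0.5422 0.2564 0.2615] yaw_y 51.21 F [0.3 0.1 0.1] grip 0.0852 tilt [-0.0021 -0.0008]
shift [1.55 2.3  0.15] turn -39.69 j6 1.0
```

>>> {"fn": "jog_arm", "kwargs": {"series": "0.5 0.8 0.1 -10 -1; 1.1 1.6 0.1 -20 -1; 1.5 2.3 0.1 -30 -1; 1.5 2.3 0.1 -39.7 -1; 1.5 2.3 0.1 -39.7 -1"}}

```text
t: 13.8
tool_pos: [0.5452, 0.2823, 0.2604]
orientation: [-0.004, 1.0, -0.0, -0.001]
contact_force: [0.4, -0.4, -0.4]
grip_width: 0.0852
```

```bash
python3 - <<'E'
from h import *
k=get_calibration('wrist');im=read_camera('wrist')[:,:,::-1]; cv2.imwrite('pics/w10.png',im); np.save('k10.npy',k,allow_pickle=True);print(k['eye'])
for n in('hinge','flap_bar'): print(n,[(d['at'],d['score']) for d in landmark_of(n,'wrist')])
to([.5445,.284,.144],90.9)
E
```

```text
[0.4717343  0.28157701 0.40384682]
hinge [([0.5446, 0.1361, 0.0978], 0.82)]
flap_bar [([0.5395, 0.2856, 0.1629], 0.78), ([0.5851, 0.0389, 0.055], 0.64)]
t 13.95 tcp [0.5456 0.2822 0.2612] yaw_y 90.47 F [-0.3  0.3 -0.2] grip 0.0856 tilt [-0.0013 -0.0005]
shift [ 0.09  0.19 11.72] turn -0.43 j6 0.35
```

View pics/w10.png

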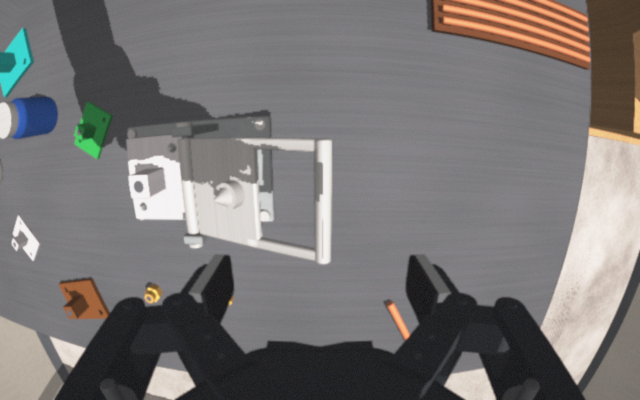

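```bash
python3 - <<'E'
from h import *
k=np.load('k10.npy',allow_pickle=True).item()
im=cv2.imread('pics/w10.png');cv2.imwrite('pics/w10c.png',cv2.resize(im[100:280,110:350],None,fx=3.2,fy=3.2,interpolation=cv2.INTER_CUBIC))
for p in((325,145),(324.5,200),(323.5,258)): print(onz(k,*p,.165,1).round(4))
E
```

```text
[0.4959 0.286  0.165 ]
[0.54   0.2861 0.165 ]
[0.5918 0.286  0.165 ]
```

View pics/w10c.png

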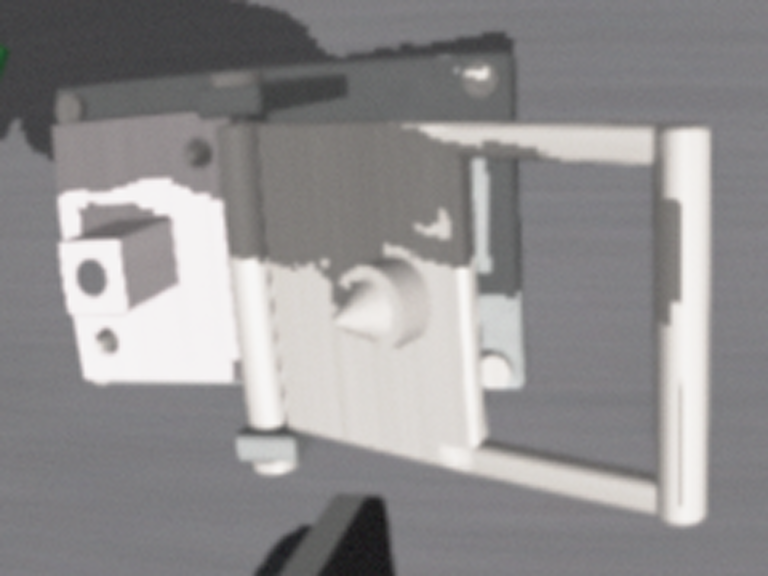

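>>> {"fn": "jog_arm", "kwargs": {"series": "0.1 0.3 2 -0.4 0; 0.1 0.3 4 -0.4 0; 0.1 0.3 6 -0.4 0; 0.1 0.3 6 -0.4 0; 0.1 0.3 6 -0.4 0"}}

```text
t: 14.58
tool_pos: [0.5452, 0.2855, 0.2026]
orientation: [-0.008, 1.0, 0.0, 0.0]
contact_force: [-0.2, -0.2, -0.3]
grip_width: 0.0427
```

```bash
python3 - <<'E'
from h import *
im=read_camera('wrist')[:,:,::-1]; cv2.imwrite('pics/w11.png',im)
to([.5445,.285,.145],90.9)
E
```

```text
t 14.625 tcp [0.5455 0.2856 0.2029] yaw_y 90.97 F [-0.4  0.2  0.4] grip 0.0429 tilt [0.0014 0.0005]
shift [ 0.11 -0.06  5.79] turn 0.07 j6 0.35
```

View pics/w11.png

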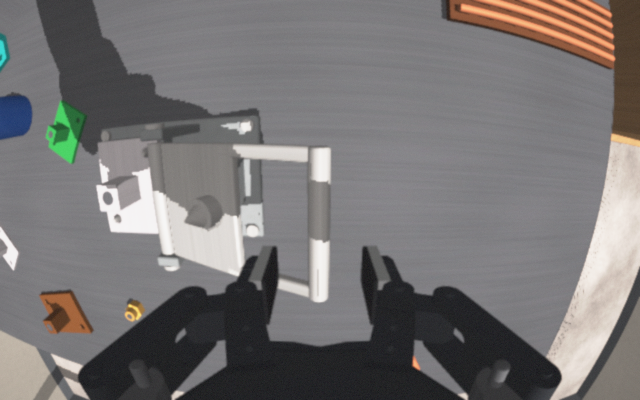

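Bar (column 319) is centred between the fingers (columns ~277 and 362). Descend and close.

>>> {"fn": "jog_arm", "kwargs": {"series": "0 0 2 0 0; 0 0 4 0 0; 0 0 5.2 0 0; 0 0 5.8 0 0; 0 0 5.8 0 0"}}

```text
t: 15.25
tool_pos: [0.545, 0.2855, 0.144]
orientation: [-0.009, 1.0, 0.0, 0.0]
contact_force: [-0.3, -0.9, 0.3]
grip_width: 0.0429
```

```bash
python3 - <<'E'
from h import *
im=read_camera('wrist')[:,:,::-1]; cv2.imwrite('pics/w12.png',im)
im=read_camera('scene')[:,:,::-1];cv2.imwrite('pics/s12.png',cv2.resize(im[110:275,350:530],None,fx=3.5,fy=3.5,interpolation=cv2.INTER_CUBIC))
to([.5445,.285,.145],90.9)
E
```

```text
t 15.35 tcp [0.5454 0.2856 0.1446] yaw_y 91.0 F [ 0.3 -0.2 -0.1] grip 0.0427 tilt [0.0011 0.0004]
shift [ 0.09 -0.06 -0.04] turn 0.1 j6 0.35
```

View pics/w12.png

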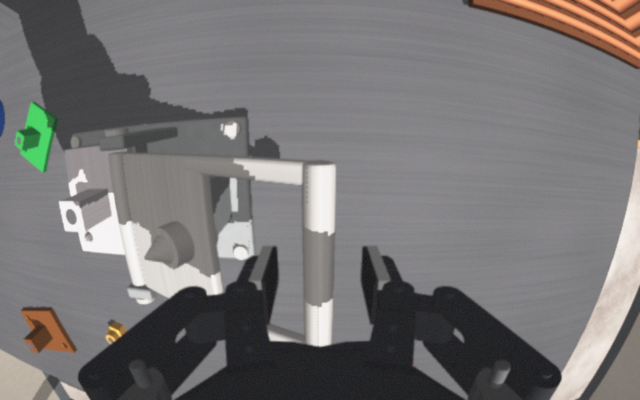

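View pics/s12.png

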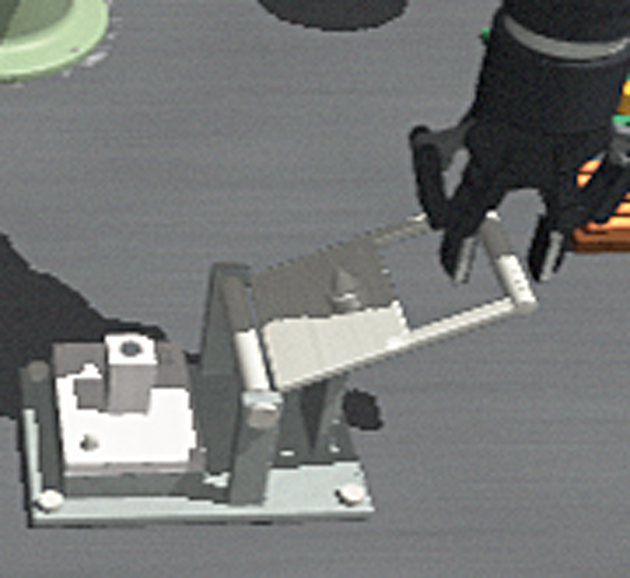

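>>> {"fn": "jog_arm", "kwargs": {"series": "0 0 0 0 0.5; 0 0 0 0 1; 0 0 0 0 1; 0 0 0 0 1; 0 0 0 0 1"}}

```text
t: 15.98
tool_pos: [0.5453, 0.2849, 0.1446]
orientation: [-0.008, 1.0, -0.0, 0.001]
contact_force: [-1.3, -3.3, 5.6]
grip_width: 0.0119
```

```bash
python3 - <<'E'
from h import *
to([.5445,.285,.145],90.9)
b=np.array([.285,.163]);h=np.array([.140,.095]) # relative arc
for n in range(1,14):
    a=np.radians(25+5*n); p=h+.160*np.array([np.cos(a),np.sin(a)]);p0=h+.16*np.array([np.cos(np.radians(25)),np.sin(np.radians(25))])
    print(25+5*n,((p-p0)*100).round(2))
E
```

```text
t 15.975 tcp [0.5453 0.2849 0.1446] yaw_y 90.97 F [-1.3 -3.3  5.6] grip 0.0119 tilt [ 0.0011 -0.0008]
shift [ 0.08  0.01 -0.04] turn 0.07 j6 0.35
30 [-0.64  1.24]
35 [-1.39  2.42]
40 [-2.24  3.52]
45 [-3.19  4.55]
50 [-4.22  5.49]
55 [-5.32  6.34]
60 [-6.5   7.09]
65 [-7.74  7.74]
70 [-9.03  8.27]
75 [-10.36   8.69]
80 [-11.72   9.  ]
85 [-13.11   9.18]
90 [-14.5    9.24]
```

>>> {"fn": "jog_arm", "kwargs": {"series": "0 -0.3 -0.6 0 1; 0 -0.64 -1.24 0 1; 0 -1 -1.8 0 1; 0 -1.39 -2.42 0 1; 0 -1.39 -2.42 0 1"}}

```text
t: 16.6
tool_pos: [0.5454, 0.2716, 0.1689]
orientation: [-0.009, 1.0, 0.0, 0.0]
contact_force: [1.9, 2.3, -3.2]
grip_width: 0.0123
```

```bash
python3 - <<'E'
from h import *
im=read_camera('wrist')[:,:,::-1]; cv2.imwrite('pics/w13.png',im)
im=read_camera('scene')[:,:,::-1];cv2.imwrite('pics/s13.png',cv2.resize(im[90:275,350:530],None,fx=3.2,fy=3.2,interpolation=cv2.INTER_CUBIC))
print([(d['at'],d['score']) for d in landmark_of('flap_bar','scene')])
to([.5445,.285,.145],90.9)
E
```

```text
[([0.545, 0.2724, 0.1864], 0.65)]
t 16.75 tcp [0.5454 0.2719 0.1684] yaw_y 91.01 F [ 3.4  3.3 -2.8] grip 0.0121 tilt [0.0007 0.0008]
shift [0.06 1.3  2.34] turn 0.11 j6 0.32
```

View pics/w13.png

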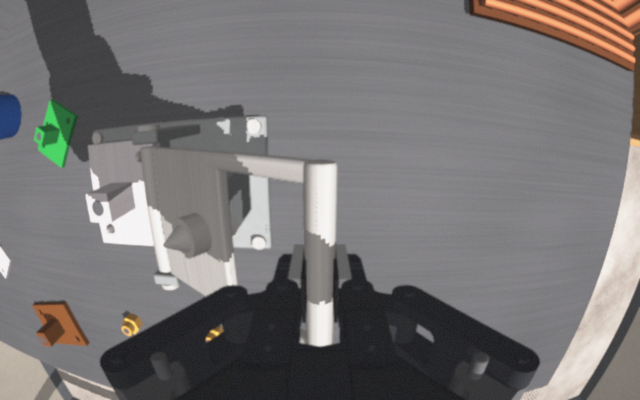

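View pics/s13.png

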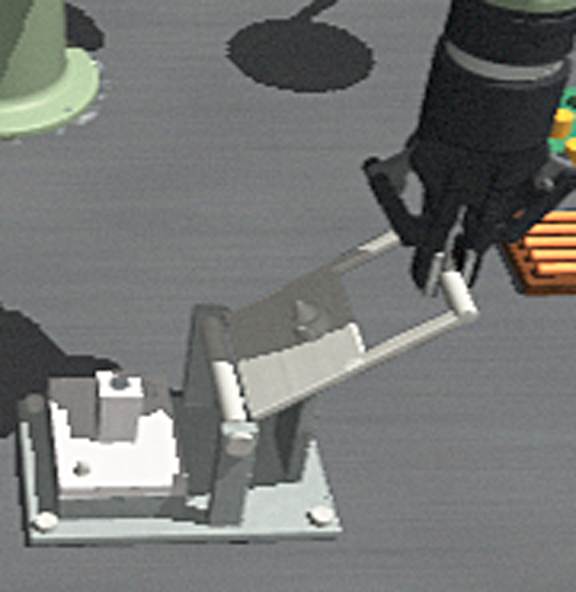

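>>> {"fn": "jog_arm", "kwargs": {"series": "0 -0.85 -1.1 0 1; 0 -1.8 -2.13 0 1; 0 -2.83 -3.07 0 1; 0 -3.93 -3.92 0 1; 0 -3.93 -3.92 0 1"}}

```text
t: 17.38
tool_pos: [0.5459, 0.2344, 0.2091]
orientation: [-0.009, 1.0, 0.003, 0.001]
contact_force: [-0.0, 9.2, 3.4]
grip_width: 0.0122
```

>>> {"fn": "jog_arm", "kwargs": {"series": "0 0 0 0 1; 0 0 0 0 1"}}

```text
t: 17.62
tool_pos: [0.5459, 0.2351, 0.2086]
orientation: [-0.01, 1.0, 0.003, 0.001]
contact_force: [0.1, 7.8, 3.5]
grip_width: 0.0119
```

```bash
python3 - <<'E'
from h import *
im=read_camera('wrist')[:,:,::-1]; cv2.imwrite('pics/w14.png',im)
im=read_camera('scene')[:,:,::-1];cv2.imwrite('pics/s14.png',cv2.resize(im[70:275,350:530],None,fx=2.9,fy=2.9,interpolation=cv2.INTER_CUBIC))
print([(d['at'],d['score']) for d in landmark_of('flap_bar','scene')])
to([.5445,.2318,.2078],90.9)
E
```

```text
[([0.5452, 0.232, 0.2254], 0.58)]
t 17.775 tcp [0.5459 0.2351 0.2086] yaw_y 91.1 F [0.7 7.9 3.8] grip 0.012 tilt [0.0012 0.0058]
shift [ 0.14 -0.33  0.08] turn 0.2 j6 0.26
```

View pics/s14.png

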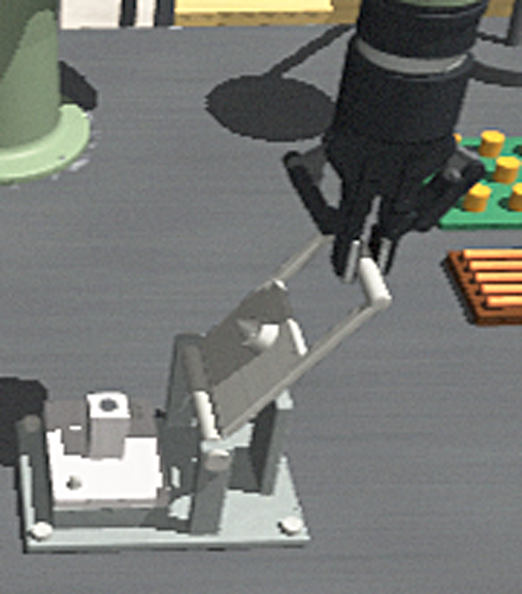

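>>> {"fn": "jog_arm", "kwargs": {"series": "0 -0.6 -0.45 0 1; 0 -1.2 -0.85 0 1; 0 -2.4 -1.5 0 1; 0 -3.7 -2.05 0 1; 0 -3.7 -2.05 0 1"}}

```text
t: 18.4
tool_pos: [0.5464, 0.1976, 0.231]
orientation: [-0.009, 1.0, 0.003, 0.001]
contact_force: [-4.2, 8.4, 14.5]
grip_width: 0.012
```

```bash
python3 - <<'E'
from h import *
to([.5445,.195,.228],90.9)
E
```

```text
t 18.4 tcp [0.5464 0.1976 0.231 ] yaw_y 91.07 F [-4.2  8.4 14.5] grip 0.012 tilt [0.0024 0.0063]
shift [ 0.2  -0.26  0.3 ] turn 0.17 j6 0.2
```

```bash
python3 - <<'E'
from h import *
from scipy.optimize import least_squares
P=np.array([(.2849,.1446),(.2718,.1687),(.2351,.2086),(.1976,.231)])
s=least_squares(lambda c:np.hypot(*(P-c).T)-.16,[.14,.077]);print(s.x,s.fun,[np.degrees(np.arctan2(*(p-s.x)[::-1])) for p in P])
im=read_camera('scene')[:,:,::-1];cv2.imwrite('pics/s15.png',cv2.resize(im[50:275,350:530],None,fx=2.6,fy=2.6,interpolation=cv2.INTER_CUBIC))
print([(d['at'],d['score']) for d in landmark_of('flap_bar','scene')])
E
```

```text
[0.13714303 0.08255195] [ 0.0002563  -0.00014386 -0.00036392  0.00028683] [np.float64(22.779148817167155), np.float64(32.60945762665709), np.float64(52.14779415316466), np.float64(67.84089155473379)]
[([0.5446, 0.1968, 0.2476], 0.8)]
```

View pics/s15.png

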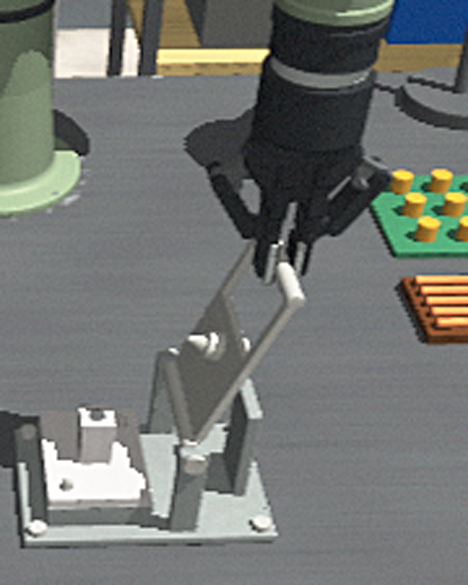

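>>> {"fn": "jog_arm", "kwargs": {"series": "0 -0.3 -0.3 0 1; 0 -0.9 -0.6 0 1; 0 -1.95 -0.9 0 1; 0 -3.05 -1.15 0 1; 0 -3.6 -1.25 0 1"}}

```text
t: 19.12
tool_pos: [0.5469, 0.1594, 0.2413]
orientation: [-0.009, 1.0, 0.0, 0.0]
contact_force: [-1.2, 4.0, 5.6]
grip_width: 0.0118
```

```bash
python3 - <<'E'
from h import *
to([.5445,.139,.2426],90.9)
E
```

```text
t 19.125 tcp [0.5469 0.1594 0.2413] yaw_y 91.01 F [-1.2  4.   5.6] grip 0.0118 tilt [0.0006 0.001 ]
shift [ 0.27 -2.04 -0.13] turn 0.11 j6 0.14
```

>>> {"fn": "jog_arm", "kwargs": {"series": "0 -0.6 -0.1 0 1; 0 -1.2 -0.17 0 1; 0 -1.7 -0.2 0 1; 0 -1.9 -0.2 0 1; 0 -1.9 -0.2 0 1"}}

```text
t: 19.75
tool_pos: [0.5472, 0.1395, 0.2425]
orientation: [-0.009, 1.0, -0.001, -0.0]
contact_force: [-1.2, 1.2, 5.3]
grip_width: 0.0117
```

```bash
python3 - <<'E'
from h import *
to([.5445,.139,.2426],90.9)
im=read_camera('scene')[:,:,::-1];cv2.imwrite('pics/s16.png',cv2.resize(im[50:275,350:530],None,fx=2.6,fy=2.6,interpolation=cv2.INTER_CUBIC))
for c in ('scene','top','wrist'):
  read_camera(c)
  for n in('flap_bar','hinge','seat','die_collar'): print(c,n,[(d['at'],d['score']) for d in landmark_of(n,c)][:6])
E
```

```text
t 19.75 tcp [0.5472 0.1395 0.2425] yaw_y 90.98 F [-1.2  1.2  5.3] grip 0.0117 tilt [-0.0003 -0.0017]
shift [ 0.27 -0.05 -0.01] turn 0.08 j6 0.1
scene flap_bar [([0.5456, 0.1386, 0.2554], 0.86)]
scene hinge [([0.5468, 0.141, 0.0943], 0.92)]
scene seat [([0.5485, 0.072, 0.0368], 0.66)]
scene die_collar [([0.6715, -0.3283, 0.0216], 0.97), ([0.4701, -0.073, 0.021], 0.84), ([0.793, -0.1888, 0.031], 0.81), ([0.3115, -0.3016, 0.0357], 0.78), ([0.5454, 0.0688, 0.0655], 0.73)]
top flap_bar [([0.5426, 0.1422, 0.2524], 0.96)]
top hinge [([0.5434, 0.1448, 0.0986], 0.96)]
top seat []
top die_collar [([0.6788, -0.3292, 0.0224], 0.82), ([0.5498, 0.0673, 0.072], 0.73), ([0.7929, -0.1897, 0.0346], 0.71), ([0.4769, -0.0738, 0.0228], 0.67), ([0.3195, -0.3029, 0.0354], 0.63)]
wrist flap_bar [([0.5446, 0.1384, 0.2542], 0.75)]
wrist hinge []
wrist seat []
wrist die_collar [([0.473, -0.0751, 0.0202], 0.82), ([0.5495, 0.0697, 0.0684], 0.79), ([0.313, -0.3026, 0.0298], 0.72), ([0.677, -0.3321, 0.0212], 0.69), ([0.7974, -0.1849, 0.0375], 0.65)]
```

View pics/s16.png

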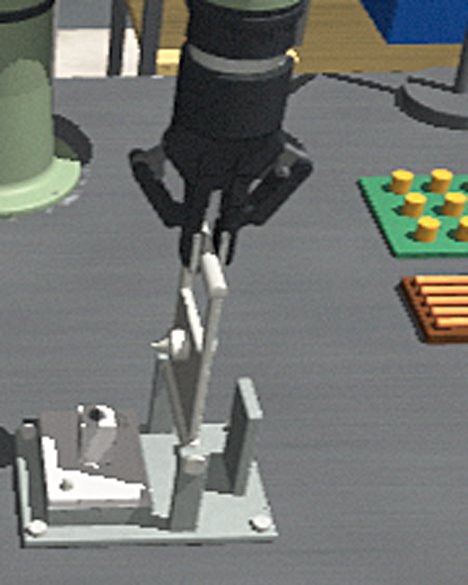

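>>> {"fn": "jog_arm", "kwargs": {"series": "0 0.1 0 0 1; 0 0.1 0 0 1; 0 0.1 0 0 1; 0 0.1 0 0 1; 0 0.1 0 0 1"}}

```text
t: 21.18
tool_pos: [0.5472, 0.1404, 0.2424]
orientation: [-0.009, 1.0, -0.001, -0.0]
contact_force: [-0.2, 1.0, 6.1]
grip_width: 0.0119
```

```bash
python3 - <<'E'
from h import *
to([.5445,.139,.2426],90.9)
print(get_obs()['joint_vel'].round(4))
im=read_camera('top')[:,:,::-1];cv2.imwrite('pics/t17.png',im)
for c in ('scene','wrist'):
  read_camera(c)
  for n in('flap_bar','hinge'): print(c,n,[(d['at'],d['score']) for d in landmark_of(n,c)][:2])
for n in('jar','gauge','nut0'): print(n,[(d['at'],d['score']) for d in landmark_of(n,'scene')])
print(sign_off())
E
```

```text
t 21.175 tcp [0.5472 0.1404 0.2424] yaw_y 90.98 F [-0.2  1.   6.1] grip 0.0119 tilt [-0.0003 -0.0022]
shift [ 0.27 -0.14 -0.01] turn 0.08 j6 0.1
[ 0.0007 -0.0004 -0.0005  0.0002  0.0003 -0.0003]
scene flap_bar [([0.5472, 0.1386, 0.2542], 0.97), ([0.7417, 0.1357, -0.0044], 0.28)]
scene hinge [([0.5465, 0.1397, 0.0951], 0.6), ([0.744, 0.1355, -0.0043], 0.31)]
wrist flap_bar [([0.5435, 0.1404, 0.2536], 0.58)]
wrist hinge [([0.4368, -0.1918, -0.0019], 0.6)]
jar [([0.4327, -0.1968, -0.0001], 0.94), ([0.55, 0.0692, 0.0363], 0.7), ([0.5805, 0.0388, 0.0557], 0.17)]
gauge [([0.5204, -0.4147, -0.0009], 0.88)]
nut0 [([0.7443, 0.1369, -0.0026], 0.51)]
the job is handed in; nothing more can be done
None
```

The die plate is on the bed over both pins and released. The flap is up at its balance point with the gripper still holding the bar. I handed the job in at about 21.5 s of the 67 s allowed; no verdict was reported.

**Die plate:** I took the larger silver plate, at about (0.611, −0.187). I held it by the collar's x faces and corrected its position by 1.5 mm after sighting a pin through a hole. Contact came gently: I stopped with about 9 N measured at the wrist. The pictures after release show it flat with both pins through their holes. The networks put the collar about 32 mm above the bed.

**Flap:** I gripped the bar and raised it slowly along its arc.
- **Angle:** in the last check the bar's middle was at y = 0.1386–0.1404 and the hinge at y = 0.1397, so it is within about 1° of straight up.
- **Stillness:** the arm was at rest, with about 6 N on the tool.

**Disagreements:**
- **Arc:** the arc I measured had a centre about 5 mm higher than I had calculated. This loaded the arm with up to about 17 N until I corrected the path.
- **Grip:** the fingers read 11.9 mm on the 14 mm bar.
- **False detections:** some network reports were wrong, such as a hinge at (0.437, −0.192). I ignored those.

**Bystanders:** nothing touched the jar, the gauge or the nuts. I never recorded their starting positions, so I have no measured displacement. In the last check the networks reported the jar, the gauge and one nut; the other nut was not checked again.

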